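# Tip the used coffee pods into the compost caddy

## Robot

A 6-joint arm with a two-finger parallel gripper is mounted at the origin on the work surface. World frame = base frame: x ahead of the robot, y to its left, z up, the work surface at z = 0. Lengths are in mm, angles in rad, forces in N, time in s.
With the tool pointing down it reaches from about 400 to 925 mm from the base axis. Payload 12.5 kg.
Tool frame: the origin (TCP) lies midway between the tips of the shut fingers; the grasp point (between the pads) lies 19 mm behind it (env.grip_depth is the distance from the TCP to the grasp point, in mm); z points along the fingers, y is the line along which they close (so a half turn about z gives the same grasp; the last joint's range is limited). The gripper opens to 95 mm and grips with 3 to 60 N. Pads are 20 mm wide; open, the fingers measure 119 mm over their backs; the gripper's body (75 mm by 180 mm) begins 59 mm behind the grasp point.
Start: joints at [-1.327, 0.491, 1.559, -0, 1.092, -0.106], TCP at [214.217, -587.161, 214.661] pointing down, gripper open.
Joint ranges: [-3.1, 3.1], [-0.84, 2.19], [0.05, 2.79], [-1.13, 4.28], [0.06, 2.93], [-2.69, 2.69]. Speed limits (rad/s): [2.22, 2.22, 2.79, 3.14, 3.14, 3.14].

## Interface

Orientations are given as [roll, pitch, yaw] about the fixed x, y, z axes, in that order (R = Rz(yaw) Ry(pitch) Rx(roll)).
In Python, from cell import monitor, viewer, order, env gives the robot as it stands.
- The arm moves only by the tool move_arm, never from a script. Its argument "moves" is one flat list of numbers, 4 for each row, row after row: the shift along the tool's x, y, z normalised to -1 to 1, where 1 is 0.15 m, then the turn about the tool's z normalised to -1 to 1, where 1 is pi/2 rad. A call has 1 to 10 rows; each row shifts and turns the commanded pose from where the row before left it, along the tool's axes as they then stand; what a row does not reach is not made up. A row lasts 1/8 s, in which the tool goes at most 62.5 mm and 10.7 degrees, less where a joint would pass 70% of its speed; a pose out of reach is approached as far as the arm can. A call with a number of a shift or a turn outside -1 to 1 is refused whole. A call with a gripper value outside its range is refused whole. "claw" is the finger opening in mm, from 0 to 95.1, set as the call begins (left out, the last holds). The fingers move at their own pace and stop on an object; the grip force is fixed at half the most. Time passes only in rows, so rows that do not move let the fingers close. It gives the time, the measured TCP pose, the force, the opening and the grip force at its end, in the units of the state.
- monitor.state(): the state, without advancing time (a new reading comes with each control period).
- viewer.read_camera(name): name is "side" or "top"; returns the picture (384x512x3 uint8, red, green, blue); there is no depth.
- viewer.camera_info(name): a dict with "K" (3x3 intrinsics, pixels), "dist_coeffs" ([k1, k2, p1, p2, k3] as OpenCV has them; the pictures are not rectified), "camera_from_world" (4x4, takes a point from world to camera coordinates). Camera axes: x right, y down, z forward; pixel columns grow to the right and rows downward; lengths in mm; the calibration is good to about 2 mm. A picture is of the moment at which its call begins. camera_info takes no time and is no camera call.
- order.job_done(): hands the job in; it is judged then, once.
The state is a dict: "t": time; "joints": joint angles; "qvel": joint speeds; "tau": joint torques, N m; "eef_pos": TCP position; "tcp_rot": TCP orientation; "ft_force": force on the tool from outside, world axes, zero at the start; "moment": the same for the moment, N m; "opening": opening from 0.0 (shut) to 1.0 (fully open); "grip_force": force on a finger pad.
Only numpy, scipy, OpenCV 4.12 (cv2) and the standard library are available. Lean on these libraries where they do the work, as an engineer would, in place of code of your own. Each camera call takes 0.05 s, during which the arm holds its last target. There are 200 camera calls.

## Task

Empty the three used coffee pods from the hinged aluminium tray into the red compost caddy without handling them: slowly press the tray's green ear down until the tray meets its stop, and keep it pressed there for a second or two with about 10 newtons (never more than 25) while the pods slide off. Then ease the tray back up to level, keeping the ear under control so that it does not spring back, and push the caddy's open lid over so that it falls shut. Leave the teapot, the glass jar and the mug where they stand.

Things in the scene. Friction and masses are not known exactly. Their poses are not given: they have to be found in the camera images.
- stand: Fixed grey stand of the tray. Origin on the work surface below the tray's hinge; x along the hinge, y downhill (towards the caddy), z up. Hinge axis 220 mm up. A springy rubber stop of unknown height stands under the tray's downhill half: full tilt is anywhere from 0.35 to 0.62 rad (a fingertip going straight down on the ear travels 33 to 75 mm), found by feel: force then rises 5 to 6 N per mm.
- tray: Hinged aluminium tray, 138 mm wide (x), y from -150 to +130 mm, 4 mm floor (underside at the hinge), walls 32 mm high, open at the downhill (+y) end. Origin on the hinge, axes as the stand's while level. Weighted uphill: comes back level by itself, with a bang if let go (over 3.5 rad/s is too fast). Tilts with 2 to 3 N downwards at the ear, downhill end down. Pods slide from 0.19 to 0.29 rad.
- ear (a point): Point on the top face of the green push ear, a flat tab level with the tray's floor that sticks out beside the -x side wall near the downhill end. The free top face reaches 28 mm from the point outwards (-x), 46 mm inwards to the wall, and 25 mm either way along y. It moves with the tray; axes as the tray's.
- caddy: Fixed red plastic compost caddy, an open box 190 x 190 mm and 135 mm high with 4 mm walls, just beyond the tray's downhill end; origin at the centre of its underside, axes as the stand's (y away from the tray).
- lid (a joint): Angle of the caddy's red lid, rad: 0 shut (flat on the rim), 1.6 to 1.85 at the start (standing open). Plate 186 mm wide (x), 6 mm thick, hinged along the caddy's +y rim (95 mm from the caddy's centre, 135 mm above the work surface). Stiff hinge, stays where it is above 1.3; pushed below about 1.2 it falls shut by itself, damped, in 1 to 2 s. Pushing takes under 2 N.
- lid_edge (a point): Middle of the free edge of the lid, 176 mm from its hinge; while the lid stands open this is its highest part. A low black ridge (70 mm wide, 8 mm high) lies near the edge on the outer face, which looks to +y while the lid is open.
- pod_a: Green used coffee pod, 37 mm across the flange and 26 mm high, 18 g, standing on its flange in the tray's uphill half at the start. Origin at the centre of the flange's underside.
- pod_b: Brown used coffee pod, same shape and origin.
- pod_c: Orange used coffee pod, same shape and origin.
- teapot: White ceramic teapot, 148 mm across and 132 mm high with spout and handle, standing free; origin at the centre of its underside. Not to be moved.
- jar: Empty glass jar, 80 mm across and 130 mm high, standing free; origin at the centre of its underside. Not to be moved.
- mug: Blue mug, 80 mm across and 95 mm high, standing free; origin at the centre of its underside. Not to be moved.

How it is judged:
By the outcome, as a careful person would: the job done as asked, in the order asked, and still so for the second after the job is handed in, with the robot touching nothing.
It also fails if it takes over 61 s, if anything falls off the work surface, if the arm or the gripper's body presses on something with over 40 N, if the wrist force passes 120 N, or if a joint passes its speed limit or range.

## Working session

There is one attempt and no reset: what is moved stays moved. The work goes in short steps, Python scripts to look and compute and a tool call to move; the robot and the scene stay as the last step left them, time stands still between calls to the robot, and variables do not carry over. Pictures are saved under pics/ and viewed, at most 10 in all, crops included, and the job is handed in when it is done.

Besides the shell and the picture viewer there is one more tool, called after "Call:" by a JSON object that holds its "fn" and its "kwargs". move_arm: Moves the arm, as the interface text tells. Scaled input: -1 to 1 covers 0.15 m each way for a shift and pi/2 rad each way for a turn. Its arguments: {"type":"object","properties":{"moves":{"type":"array"},"claw":{"type":"number"}},"required":["moves"]}

```bash
mkdir -p pics; python3 - <<'E'
from cell import monitor, viewer, order, env
import cv2,numpy as np
for n in("side","top"):
    im=viewer.read_camera(n); cv2.imwrite(f"pics/{n}0.png",cv2.resize(im[:,:,::-1],(800,600),interpolation=cv2.INTER_CUBIC))
    c=viewer.camera_info(n); print(n,np.round(c["K"],1).tolist(),c["dist_coeffs"]); M=np.array(c["camera_from_world"]);print(np.round(M,3).tolist(), -M[:3,:3].T@M[:3,3])
print(monitor.state())
E
```

```text
side [[361.0, 0.0, 254.1], [0.0, 361.0, 188.4], [0.0, 0.0, 1.0]] [-0.04900826  0.          0.          0.          0.        ]
[[0.925, 0.38, 0.012, -491.523], [0.295, -0.697, -0.653, -77.977], [-0.24, 0.608, -0.757, 1501.227], [0.0, 0.0, 0.0, 1.0]] [ 837.32161201 -780.37957054 1091.44798234]
top [[378.4, 0.0, 259.7], [0.0, 378.4, 197.3], [0.0, 0.0, 1.0]] [-0.04081671  0.          0.          0.          0.        ]
[[0.024, -1.0, 0.002, -44.088], [-0.993, -0.024, -0.117, 535.597], [0.117, 0.001, -0.993, 1464.254], [0.0, 0.0, 0.0, 1.0]] [ 361.85506286  -32.31252704 1516.86003735]
{'t': 0.1, 'joints': array([-1.32657670e+00,  4.91492527e-01,  1.55938022e+00, -7.65657340e-06,
        1.09172174e+00, -1.05620342e-01]), 'qvel': array([ 0.00213026, -0.00268174, -0.00110217,  0.00128411, -0.00055085,
        0.00040906]), 'tau': array([ 2.19583206e-03, -6.13621902e+01, -2.58605164e+01,  6.93593966e-02,
        4.69592772e-02, -6.35574452e-05]), 'eef_pos': array([ 214.17210149, -586.92783541,  214.12723945]), 'tcp_rot': array([-3.14059568e+00, -9.88644825e-05,  3.49843456e-01]), 'ft_force': array([ 0.55710645,  1.07937746, -0.16676206]), 'moment': array([-0.01316351,  0.00310662, -0.01021172]), 'grip_force': 0.0, 'opening': 1.00216386091157}
```

View pics/side0.png

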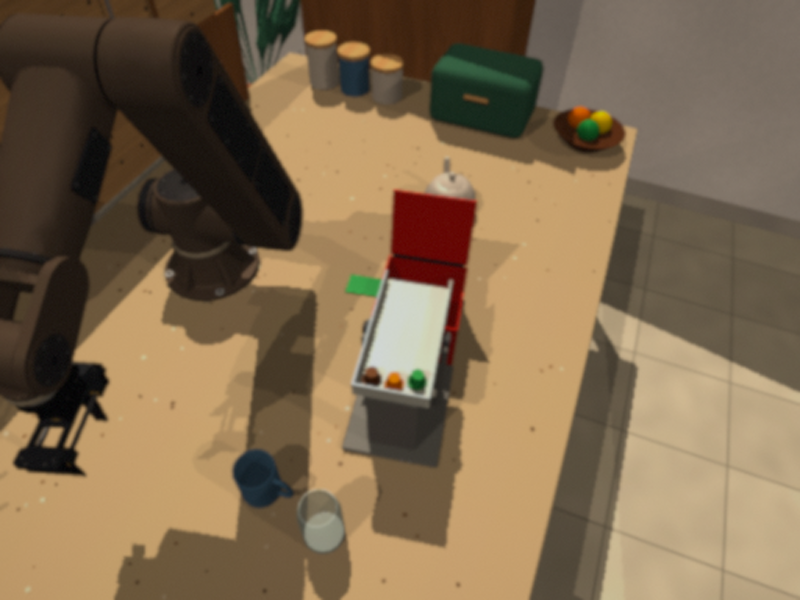

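View pics/top0.png

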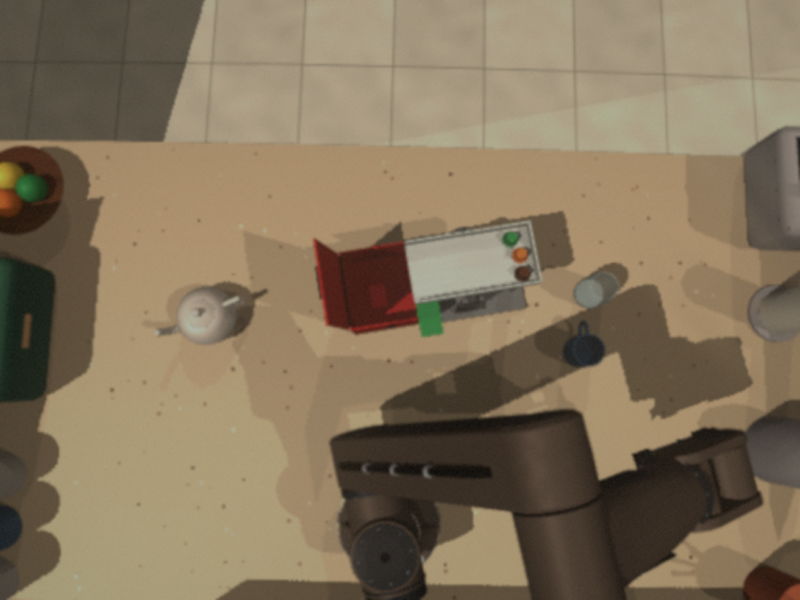

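The side picture shows the ear at about (364,286) and the lid's free edge from (393,191) to (475,201). The top picture shows the ear at about (430,319), the lid's edge from (315,240) to (327,326), and the tray corners at (405,241), (415,302), (528,222) and (540,282). The mug and jar are on the uphill side and the teapot is beyond the lid.

```bash
cat > h.py <<'E'
from cell import monitor, viewer, order, env
import cv2,numpy as np
S=1.5625
def cam(n):
    c=viewer.camera_info(n);return np.array(c["K"]),np.array(c["dist_coeffs"]),np.array(c["camera_from_world"])
def und(n,p):
    K,d,M=cam(n);return cv2.undistortPoints(((np.array(p,float)+.5)/S-.5).reshape(1,1,2),K,d).reshape(2)
def tri(ps,pt):
    X=cv2.triangulatePoints(cam("side")[2][:3],cam("top")[2][:3],und("side",ps),und("top",pt)).ravel();return X[:3]/X[3]
def onz(n,p,z):
    M=cam(n)[2];R=M[:3,:3];c=-R.T@M[:3,3];d=R.T@np.r_[und(n,p),1];return c+d*(z-c[2])/d[2]
def proj(n,X):
    K,d,M=cam(n);p=cv2.projectPoints(np.array(X,float).reshape(-1,3),cv2.Rodrigues(M[:3,:3])[0],M[:3,3],K,d)[0].reshape(-1,2);return (p+.5)*S-.5
E
python3 - <<'E'
from h import *
np.set_printoptions(suppress=True,precision=1)
print("ear",tri((364,286),(430,319)))
print("earcorners top z224",[onz("top",p,224) for p in((417,303),(439,302),(443,333),(421,336))])
print("earcorners side z224",[onz("side",p,224) for p in((350,277),(381,279),(378,296),(346,294))])
print("lid",tri((393,191),(315,240)),tri((475,201),(327,326)), tri((393,191),(327,326)),tri((475,201),(315,240)))
print("tray",[onz("top",p,256) for p in((405,241),(415,302),(528,222),(540,282))])
print("jar",onz("top",(590,293),0),onz("side",(325,540),0),"mug",onz("top",(584,352),60),"pot",onz("top",(207,315),60))
E
```

```text
ear [491.  -85.5 221.6]
earcorners top z224 [array([526.8, -55.3, 224. ]), array([ 530.2, -103.8,  224. ]), array([ 461.9, -113.7,  224. ]), array([454.1, -65.7, 224. ])]
earcorners side z224 [array([453.3, -76.8, 224. ]), array([515.1, -56.8, 224. ]), array([ 528.1, -102. ,  224. ]), array([ 466. , -122.4,  224. ])]
lid [566.7  93.4 409.5] [564.1 153.6 303.4] [464.2 130.5 301.2] [642.8 161.7 307.8]
tray [array([658.1, -25.7, 256. ]), array([524.7, -50.4, 256. ]), array([ 707.5, -294.2,  256. ]), array([ 574.9, -320. ,  256. ])]
jar [ 592.4 -509.1    0. ] [ 597.6 -516.7    0. ] mug [ 435.6 -473.5   60. ] pot [505.2 463.3  60. ]
```

Call:
{"fn": "move_arm", "kwargs": {"moves": [0,0,-0.2,0.055,0,0,-0.2,0.055,0.2,-0.25,0,0,0.2,-0.25,0,0,0.2,-0.25,0,0,0.2,-0.25,0,0,0.2,-0.25,0,0,0.2,-0.25,0,0,0.2,-0.25,0,0,0.2,-0.25,0,0], "claw": 0}}

```text
t: 1.35
eef_pos: [398.1, -248.1, 274.5]
tcp_rot: [-3.141, 0.0, 0.177]
ft_force: [-0.2, 0.2, 0.8]
opening: 0.022
grip_force: 0.0
```

Call:
{"fn": "move_arm", "kwargs": {"moves": [0.2,-0.25,0,0,0.2,-0.25,0,0,0.17,-0.2,0,0,0,0,0,0,0,0,0,0]}}

```text
t: 1.98
eef_pos: [463.1, -131.4, 274.4]
tcp_rot: [3.142, 0.001, 0.177]
ft_force: [-0.3, 0.1, 0.3]
opening: 0.008
grip_force: 0.0
```

Call:
{"fn": "move_arm", "kwargs": {"moves": [0.08,-0.12,0.06,0,0.08,-0.12,0.06,0,0,0,0.06,0,0,0,0,0]}}

```text
t: 2.48
eef_pos: [480.0, -92.4, 247.1]
tcp_rot: [-3.141, 0.001, 0.176]
ft_force: [-0.7, -0.5, 0.1]
opening: 0.004
grip_force: 0.0
```

```bash
python3 - <<'E'
from h import *
np.set_printoptions(suppress=True,precision=1)
a=viewer.read_camera("side")[130:240,180:330];b=viewer.read_camera("top")[120:240,190:350]
f=lambda i,s:cv2.resize(i[:,:,::-1],None,fx=s,fy=s,interpolation=cv2.INTER_CUBIC)
a=f(a,2.6);b=f(b,2.5)
h=max(a.shape[0],b.shape[0]);P=lambda i:cv2.copyMakeBorder(i,0,h-i.shape[0],0,0,cv2.BORDER_CONSTANT)
cv2.imwrite("pics/near.png",np.hstack([P(a),P(b)]))
p=monitor.state()["eef_pos"];print(p,(proj("side",p)/S-[180,130])*2.6,(proj("top",p)/S-[190,120])*2.5+[390,0])
E
```

```text
[480.4 -92.4 247.8] [[128.  124.8]] [[609.3 217.4]]
```

View pics/near.png

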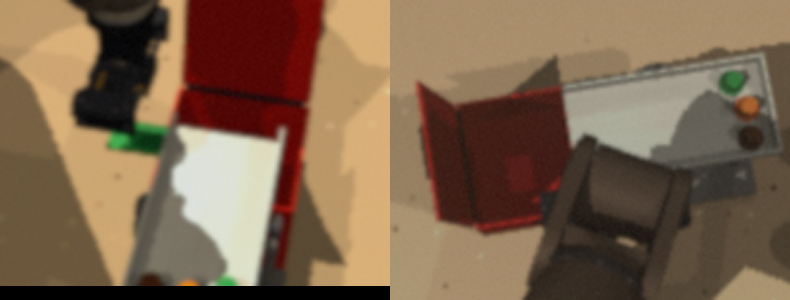

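The close-up shows the tip (projected to (128,125) in the left crop) directly above the green ear, which spans about (107,148) to (175,125), and clear of the side wall. I'll start the descent.

Call:
{"fn": "move_arm", "kwargs": {"moves": [0,0,0.06,0,0,0,0.06,0,0,0,0.02,0,0,0,0.02,0,0,0,0,0]}}

```text
t: 3.2
eef_pos: [480.6, -91.5, 223.7]
tcp_rot: [3.141, 0.0, 0.177]
ft_force: [-1.2, -0.3, 2.5]
opening: 0.006
grip_force: 1.5
```

Call:
{"fn": "move_arm", "kwargs": {"moves": [0,0,0.02,0,0,0,0.02,0,0,0,0.02,0,0,0,0,0]}}

```text
t: 3.7
eef_pos: [480.6, -91.6, 214.4]
tcp_rot: [3.141, 0.0, 0.177]
ft_force: [-1.8, -0.6, 3.1]
opening: 0.008
grip_force: 1.5
```

Call:
{"fn": "move_arm", "kwargs": {"moves": [0,0,0.02,0,0,0,0.02,0,0,0,0.02,0,0,0,0.02,0,0,0,0.02,0,0,0,0.02,0,0,0,0.01,0,0,0,0,0]}}

```text
t: 4.7
eef_pos: [480.5, -91.4, 195.0]
tcp_rot: [-3.141, 0.0, 0.177]
ft_force: [0.6, -0.0, 3.5]
opening: 0.005
grip_force: 1.4
```

Call:
{"fn": "move_arm", "kwargs": {"moves": [0,0,0.01,0,0,0,0.01,0,0,0,0,0]}}

```text
t: 5.08
eef_pos: [480.6, -91.5, 192.0]
tcp_rot: [-3.142, 0.0, 0.177]
ft_force: [-0.0, -0.3, 2.8]
opening: 0.005
grip_force: 1.4
```

Call:
{"fn": "move_arm", "kwargs": {"moves": [0,0,0.01,0,0,0,0.01,0,0,0,0,0]}}

```text
t: 5.45
eef_pos: [480.6, -91.5, 189.0]
tcp_rot: [-3.142, 0.0, 0.177]
ft_force: [0.4, -0.8, 3.5]
opening: 0.004
grip_force: 1.3
```

Call:
{"fn": "move_arm", "kwargs": {"moves": [0,0,0.01,0,0,0,0.01,0,0,0,0,0]}}

```text
t: 5.82
eef_pos: [480.6, -91.5, 186.0]
tcp_rot: [-3.141, 0.0, 0.177]
ft_force: [0.9, -0.6, 3.2]
opening: 0.006
grip_force: 1.3
```

Call:
{"fn": "move_arm", "kwargs": {"moves": [0,0,0.01,0,0,0,0.01,0,0,0,0,0]}}

```text
t: 6.2
eef_pos: [480.6, -91.4, 183.0]
tcp_rot: [-3.141, 0.0, 0.177]
ft_force: [-0.2, 0.5, 3.4]
opening: 0.004
grip_force: 1.2
```

Call:
{"fn": "move_arm", "kwargs": {"moves": [0,0,0.01,0,0,0,0.01,0,0,0,0,0]}}

```text
t: 6.58
eef_pos: [480.5, -91.4, 180.0]
tcp_rot: [-3.141, 0.0, 0.177]
ft_force: [0.9, -0.3, 2.4]
opening: 0.008
grip_force: 1.0
```

Call:
{"fn": "move_arm", "kwargs": {"moves": [0,0,0.01,0,0,0,0.01,0,0,0,0,0]}}

```text
t: 6.95
eef_pos: [480.5, -91.4, 176.9]
tcp_rot: [-3.141, 0.0, 0.177]
ft_force: [-0.4, 1.2, 3.0]
opening: 0.005
grip_force: 1.0
```

Call:
{"fn": "move_arm", "kwargs": {"moves": [0,0,0.01,0,0,0,0.01,0,0,0,0,0]}}

```text
t: 7.32
eef_pos: [480.6, -91.5, 174.0]
tcp_rot: [3.142, 0.0, 0.177]
ft_force: [-0.3, 0.5, 3.0]
opening: 0.002
grip_force: 1.0
```

Call:
{"fn": "move_arm", "kwargs": {"moves": [0,0,0.01,0,0,0,0.01,0,0,0,0,0]}}

```text
t: 7.7
eef_pos: [480.9, -91.7, 171.8]
tcp_rot: [3.141, -0.001, 0.177]
ft_force: [-2.6, -1.0, 11.8]
opening: 0.002
grip_force: 5.2
```

The stop is reached at about 11 N, so I'll hold here.

Call:
{"fn": "move_arm", "kwargs": {"moves": [0,0,0,0,0,0,0,0,0,0,0,0,0,0,0,0,0,0,0,0,0,0,0,0,0,0,0,0,0,0,0,0]}}

```text
t: 8.7
eef_pos: [480.9, -91.7, 171.9]
tcp_rot: [3.141, -0.001, 0.177]
ft_force: [-1.6, -0.5, 12.2]
opening: 0.004
grip_force: 5.1
```

Call:
{"fn": "move_arm", "kwargs": {"moves": [0,0,0,0,0,0,0,0,0,0,0,0,0,0,0,0,0,0,0,0,0,0,0,0]}}

```text
t: 9.45
eef_pos: [480.9, -91.7, 171.9]
tcp_rot: [3.141, -0.001, 0.177]
ft_force: [-1.4, -1.0, 11.7]
opening: 0.006
grip_force: 5.1
```

```bash
python3 - <<'E'
from h import *
a=viewer.read_camera("side")[110:260,180:340];b=viewer.read_camera("top")[120:240,190:350]
f=lambda i,s:cv2.resize(i[:,:,::-1],None,fx=s,fy=s,interpolation=cv2.INTER_CUBIC)
a=f(a,2.5);b=f(b,2.5)
h=max(a.shape[0],b.shape[0]);P=lambda i:cv2.copyMakeBorder(i,0,h-i.shape[0],0,0,cv2.BORDER_CONSTANT)
cv2.imwrite("pics/hold.png",np.hstack([P(a),P(b)]))
E
```

```text
(no output)
```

View pics/hold.png

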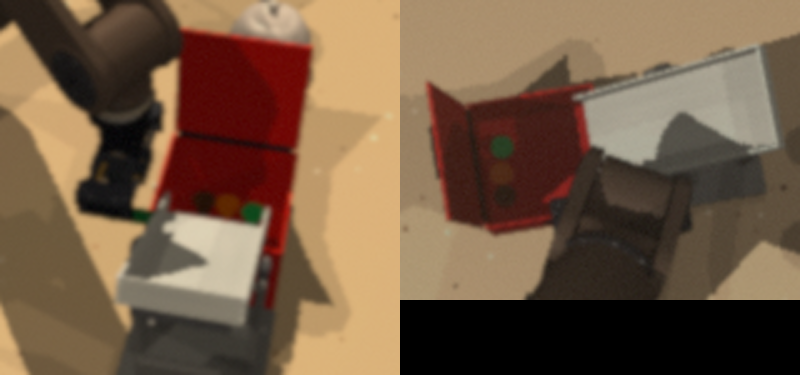

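All three pods are in the caddy: in the top crop they sit at (502,147), (501,173) and (503,196), and the tray is empty. Next I'll ease the tray up.

Call:
{"fn": "move_arm", "kwargs": {"moves": [0,0,-0.01,0,0,0,-0.02,0,0,0,-0.02,0,0,0,-0.02,0,0,0,-0.02,0,0,0,-0.02,0,0,0,-0.02,0,0,0,-0.02,0,0,0,-0.02,0,0,0,-0.02,0]}}

```text
t: 10.8
eef_pos: [480.6, -91.5, 199.8]
tcp_rot: [3.141, -0.0, 0.177]
ft_force: [-1.1, 3.1, 1.8]
opening: 0.005
grip_force: 1.1
```

Call:
{"fn": "move_arm", "kwargs": {"moves": [0,0,-0.02,0,0,0,-0.02,0,0,0,-0.02,0,0,0,-0.02,0,0,0,-0.02,0,0,0,-0.01,0,0,0,-0.01,0,0,0,-0.01,0,0,0,-0.01,0]}}

```text
t: 11.92
eef_pos: [480.6, -91.5, 220.7]
tcp_rot: [3.141, -0.0, 0.177]
ft_force: [-0.6, 2.1, 2.1]
opening: 0.006
grip_force: 1.2
```

Call:
{"fn": "move_arm", "kwargs": {"moves": [0,0,-0.01,0,0,0,-0.01,0,0,0,-0.01,0,0,0,-0.01,0,0,0,0,0]}}

```text
t: 12.55
eef_pos: [480.6, -91.6, 226.6]
tcp_rot: [3.141, 0.0, 0.177]
ft_force: [0.0, -0.2, 0.0]
opening: 0.004
grip_force: 0.0
```

Call:
{"fn": "move_arm", "kwargs": {"moves": [0,0,-0.1,0,0,0,-0.2,0,0,0,-0.25,0,0,0,-0.21,0,0.126,-0.29,0,0,0.126,-0.29,0,0,0.126,-0.29,0,0,0.126,-0.29,0,0,0.126,-0.29,0,0,0.126,-0.29,0,0]}}

```text
t: 13.8
eef_pos: [546.4, 186.9, 340.5]
tcp_rot: [3.141, 0.0, 0.177]
ft_force: [0.1, -0.4, 0.4]
opening: 0.006
grip_force: 0.0
```

Call:
{"fn": "move_arm", "kwargs": {"moves": [0,0,0,0]}}

```text
t: 13.92
eef_pos: [546.4, 187.8, 339.8]
tcp_rot: [-3.142, 0.001, 0.18]
ft_force: [0.6, -0.1, -1.0]
opening: 0.004
grip_force: 0.0
```

```bash
python3 - <<'E'
from h import *
np.set_printoptions(suppress=True,precision=1)
a=viewer.read_camera("side")[80:240,180:340];b=viewer.read_camera("top")[110:240,170:330]
f=lambda i,s:cv2.resize(i[:,:,::-1],None,fx=s,fy=s,interpolation=cv2.INTER_CUBIC)
a=f(a,2.5);b=f(b,2.5)
h=max(a.shape[0],b.shape[0]);P=lambda i:cv2.copyMakeBorder(i,0,h-i.shape[0],0,0,cv2.BORDER_CONSTANT)
cv2.imwrite("pics/lid.png",np.hstack([P(a),P(b)]))
p=monitor.state()["eef_pos"];print(p)
for z in(0,-55):
  q=p+[0,0,z];print((proj("side",q)/S-[180,80])*2.5,(proj("top",q)/S-[170,110])*2.5+[400,0])
E
```

```text
[546.1 185.4 340.2]
[[250.5  74.5]] [[453.4 178.4]]
[[247.9 106.3]] [[460.8 185.1]]
```

View pics/lid.png

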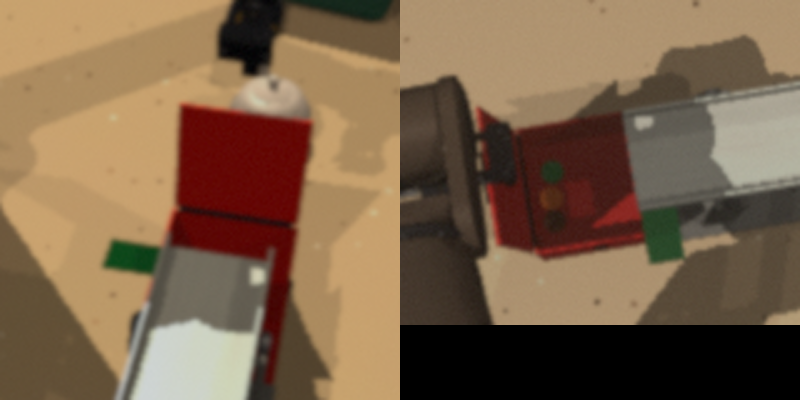

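The tray is level and the tip is about 40 mm behind the lid's edge (edge at about (245,113) left, tip projected to (250,75)). I'll lower it and push.

Call:
{"fn": "move_arm", "kwargs": {"moves": [0,0,0.1,0,0,0,0.1,0,0,0,0.1,0,0,0,0.07,0,0,0.06,0,0,0,0.06,0,0,0,0.06,0,0,0,0,0,0]}}

```text
t: 15.02
eef_pos: [551.3, 158.0, 285.5]
tcp_rot: [3.141, -0.001, 0.176]
ft_force: [-0.0, 0.5, 0.1]
opening: 0.005
grip_force: 0.0
```

Call:
{"fn": "move_arm", "kwargs": {"moves": [0,0.05,0,0,0,0.05,0,0,0,0.05,0,0,0,0.05,0,0,0,0.05,0,0]}}

```text
t: 15.65
eef_pos: [557.7, 121.4, 285.1]
tcp_rot: [3.141, -0.0, 0.177]
ft_force: [0.1, 0.8, 0.3]
opening: 0.005
grip_force: 0.2
```

Call:
{"fn": "move_arm", "kwargs": {"moves": [0,0.05,0,0,0,0.05,0,0,0,0.05,0,0,0,0.05,0,0,0,0.05,0,0,0,0.05,0,0,0,0.05,0,0,0,0.05,0,0,0,0.05,0,0,0,0.05,0,0]}}

```text
t: 16.9
eef_pos: [570.9, 47.6, 285.1]
tcp_rot: [3.141, -0.0, 0.177]
ft_force: [0.0, 0.3, -0.4]
opening: 0.002
grip_force: 0.0
```

Call:
{"fn": "move_arm", "kwargs": {"moves": [0,0.05,0,0,0,0.05,0,0,0,0,0,0,0,0,0,0,0,0,0,0,0,-0.2,-0.1,0,0,-0.2,-0.1,0,0,0,0,0,0,0,0,0,0,0,0,0]}}

```text
t: 18.15
eef_pos: [562.9, 91.7, 314.5]
tcp_rot: [3.142, 0.001, 0.176]
ft_force: [-0.1, 0.2, -0.5]
opening: 0.002
grip_force: 0.0
```

Call:
{"fn": "move_arm", "kwargs": {"moves": [-0.15,-0.2,-0.2,0,-0.15,-0.2,-0.2,0,-0.15,0,0,0,0,0,0,0,0,0,0,0,0,0,0,0]}}

```text
t: 18.9
eef_pos: [486.6, 139.2, 374.5]
tcp_rot: [3.142, 0.001, 0.176]
ft_force: [1.7, -0.2, -0.5]
opening: 0.004
grip_force: 0.0
```

```bash
python3 - <<'E'
from h import *
a=viewer.read_camera("side")[80:350,150:350];b=viewer.read_camera("top")[110:260,80:400]
f=lambda i,s:cv2.resize(i[:,:,::-1],None,fx=s,fy=s,interpolation=cv2.INTER_CUBIC)
a=f(a,1.6);b=f(b,1.5)
h=max(a.shape[0],b.shape[0]);P=lambda i:cv2.copyMakeBorder(i,0,h-i.shape[0],0,0,cv2.BORDER_CONSTANT)
cv2.imwrite("pics/end.png",np.hstack([P(a),P(b)]))
E
```

```text
(no output)
```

View pics/end.png

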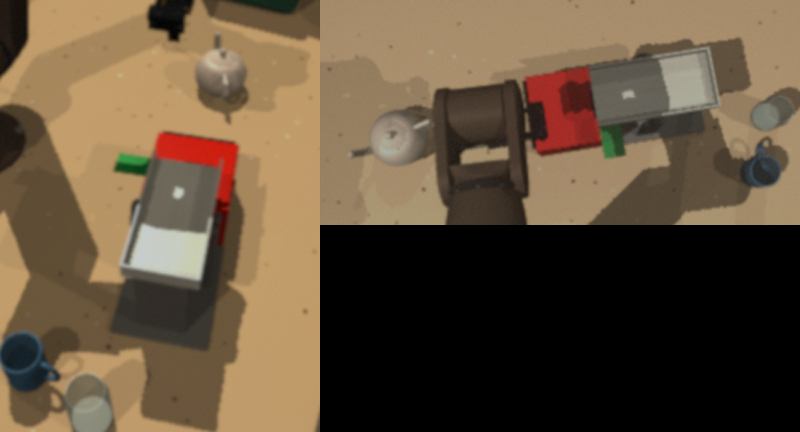

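Call:
{"fn": "move_arm", "kwargs": {"moves": [-0.2,0,-0.1,0,-0.2,0,0,0,-0.2,0,0,0,0,0,0,0,0,0,0,0,0,0,0,0,0,0,0,0]}}

```text
t: 19.88
eef_pos: [397.8, 123.8, 389.8]
tcp_rot: [3.142, 0.001, 0.177]
ft_force: [0.5, -1.0, 0.7]
opening: 0.002
grip_force: 0.0
```

```bash
python3 - <<'E'
from h import *
a=viewer.read_camera("side")[140:240,215:315];b=viewer.read_camera("top")[130:230,190:290]
f=lambda i,s:cv2.resize(i[:,:,::-1],None,fx=s,fy=s,interpolation=cv2.INTER_CUBIC)
cv2.imwrite("pics/end2.png",np.hstack([f(a,4),f(b,4)]))
E
```

```text
(no output)
```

View pics/end2.png

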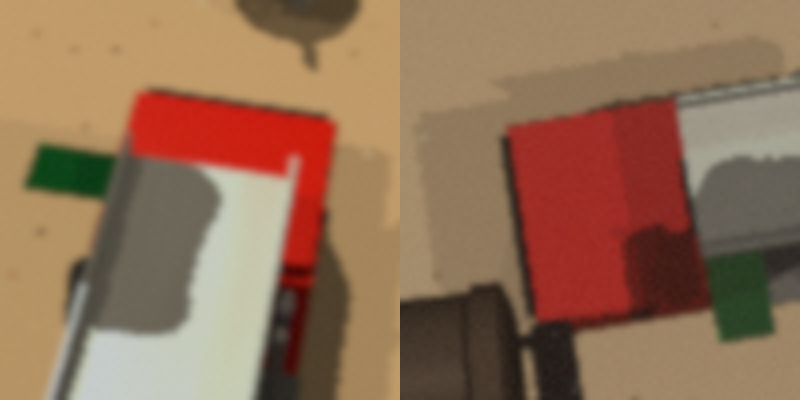

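```bash
python3 - <<'E'
from h import *
n=lambda x,y:(( 215+x/4+.5)*S-.5,(140+y/4+.5)*S-.5)
A=onz("side",n(335,122),141);B=onz("side",n(315,270),141);print(A,B,np.linalg.norm(A-B)); print(onz("side",n(140,92),141))
E
```

```text
[653.60930796 126.54159652 141.        ] [690.21277478 -42.95606796 141.        ] 173.40493662496118
[475.24804844  92.38183007 141.        ]
```

The lid measures 173 mm deep at rim height, against 176 mm expected, so it is flat and shut. Handing in.

```bash
python3 -c "
from cell import order
print(order.job_done())"
```

```text
the job is handed in; nothing more can be done
None
```

The job is handed in at about 20 s: all three pods are in the caddy, the tray was held on its stop at about 12 N for about 2 s and eased back to level, the lid is shut, and the teapot, jar and mug were not touched.

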